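# Hook a split retaining ring out of a bearing cup

## Task

Take the hooked pick from its mat, work its tip under the ring's end at the slot in the bearing cup, and pry that end up out of the groove. Then, still with the pick, pull the split retaining ring out from under the claws and into the shallow tray in front of the cup so that it lies flat there, and lay the pick back down on its mat, resting on the flat underside of its handle. Do not touch the ring with the fingers, and do not disturb the nut, the foot and the bolt lying nearby.

Things in the scene. Friction and masses are not known exactly. Their poses are not given: they have to be found in the camera images.
- station: Fixed grey bearing cup with a shallow metal tray in front, one piece. Origin on the bench; +x points from tray to cup, z up. The cup is round, its axis at x=+75, y=0 mm, outer diameter 92 mm (foot 104 mm, 8 mm high), top of wall z=38 mm. The ring lies in a recess in its top.
- seat (a point): Centre of the ring's seat, on the cup's axis, z=32 mm. The seat is a ledge from radius 28 to 39 mm, 6 mm below the wall's top; the wall is from radius 39 to 46 mm. Inside radius 28 mm the bore is open down to the bearing face at z=18 mm. Axes as the station's.
- claw (a point): Inner tip, underside (z=38 mm), of the middle one of three fixed claws over the ring's far edge: at +x and 25 degrees either side of it, reaching in to radius 34 mm, top z=41 mm. The ring comes out only by raising its near (-x) side some 20 mm, then pulling it towards -x; from 10 mm on it is free of the claws. Axes as the station's.
- hook_spot (a point): Point at x=+46, y=+2, z=25 mm of the station, just inside the ring's inner edge, half-way between ring underside and bearing face. Here, on the cup's near (-x) side, a slot (y=-11 to +10 mm at the bore, widening outward to +-18 mm) goes through seat and wall down to z=18 mm. With the pick's shank here and its handle towards -x, the toe lies under the ring in the slot. Axes as the station's.
- tray_floor (a point): Centre of the tray's floor (top face, z=3 mm), at x=-36 mm of the station. The tray is 130 mm long (x), 116 mm wide, rim z=12 mm, no rim where it meets the cup. Axes as the station's.
- ring_centre (a point): Centre, half-way up, of the split steel ring: outer diameter 75, inner 58, 4 mm thick, about 60 g, rigid, loose in its seat; z is its axis, +x points to the claws. Its gap spans 21 to 60 degrees from its -x direction towards -y; both ends carry a lug reaching 7 mm inward.
- ring_end (a point): Point on the middle of the ring's band, half-way up, over the slot and 12 mm from the ring's end (ring frame x=-33.5 mm, y=0). Axes as the ring's.
- pick_handle (a point): Centre, half-way up, of the pick's handle: a wooden block 80 mm long (x), 20 mm wide (y), 28 mm high (z) that lies on its flat underside; whole pick 90 g. From its +x end a 6 mm steel shaft rises to 18 mm above this point and runs on to x=+92 mm, then a thin shank goes straight down.
- pick_hook (a point): Heel of the pick's hook, at x=+95 mm, 12 mm below pick_handle: the upright 4.4 mm thick shank ends here, level with the handle's underside, and a toe of the same thickness runs 11 mm back towards the handle (-x). Axes as the handle's.
- mat: Fixed black rubber mat 200 x 110 x 3 mm on which the pick lies; origin under its centre, x along its length.
- spare_nut: Knurled nut 40 x 40 x 22 mm, a bystander; origin under its centre.
- foot_0: Round machine foot 42 mm across, 32 mm high, a bystander; origin under its centre.
- bolt_0: Steel bolt 59 mm long, 18 mm high, lying down, a bystander; origin under its centre.
Mind the look-alikes: they are no part of the job. Of the things that look like the part that bears pick_handle, take the one that is farthest from the robot's base at the start.

How it is judged:
By the outcome, as a careful person would: the job done as asked, in the order asked, and still so for the second after the job is handed in, with the robot touching nothing.
It also fails if it takes over 58 s, if anything falls off the work surface, if the arm or the gripper's body presses on something with over 40 N, if the wrist force passes 120 N, or if a joint passes its speed limit or range.

## Robot

A 6-joint arm with a two-finger parallel gripper is mounted at the origin on a cart in front of the work surface, level with it; the furniture and walls round the work are solid. World frame = base frame: x ahead of the robot, y to its left, z up, the work surface at z = 0. Lengths are in mm, angles in rad, forces in N, time in s.
With the tool pointing down it reaches from about 300 to 775 mm from the base axis. Payload 14.6 kg.
Tool frame: the origin (TCP) lies on the mounting face of the last link; the fingertips stand 199 mm ahead of it and the grasp point (between the pads) lies 180 mm ahead of it; z points along the fingers, y is the line along which they close (so a half turn about z gives the same grasp; the last joint's range is limited). The gripper opens to 94 mm and grips with 3 to 60 N. Pads are 16 mm wide; open, the fingers measure 119 mm over their backs; the gripper's body (75 mm by 177 mm) begins 78 mm behind the grasp point.
Start: joints at [-1.381, 0.3, 1.521, -0, 1.321, -0.067], TCP at [139.686, -531.957, 404.646] pointing down, gripper open.
Joint ranges: [-3.03, 3.03], [-0.79, 2.21], [0.23, 2.52], [-1.04, 4.18], [0, 3.07], [-2.55, 2.55]. Speed limits (rad/s): [2.22, 2.22, 2.57, 3.14, 3.14, 3.14].

## Interface

Orientations are given as [roll, pitch, yaw] about the fixed x, y, z axes, in that order (R = Rz(yaw) Ry(pitch) Rx(roll)).
In Python, from cell import manip gives the robot as it stands. The module is installed in compiled form; this text tells all that it offers.
- The arm moves only by the shell command python3 -m creep 'ROWS' [FORCE]. ROWS is a JSON object of lists of equal length, an entry for each row: "slide": the shift along the world's x, y, z in cm, a list of three; "turn": the turn about the world's z in rad; "claw": the opening, from 0 (shut) to 1 (fully open). A call has 1 to 8 rows; each row shifts and turns the commanded pose from where the row before left it; what a row does not reach is not made up. A row lasts 1/8 s, in which the tool goes at most 62.5 mm and 10.7 degrees, less where a joint would pass 70% of its speed; a pose out of reach is approached as far as the arm can. A call with a gripper value outside its range is refused whole. The fingers move at their own pace and stop on an object; FORCE is the grip in N (left out, the last holds). Time passes only in rows, so rows that do not move let the fingers close. It gives the time, the measured TCP pose, the force, the opening and the grip force at its end, in the units of the state.
- manip.read_state(): the state, without advancing time (a new reading comes with each control period).
- manip.camera(name): name is "scene" or "top" or "wrist"; returns (picture, depth): 400x640x3 uint8, red, green, blue; 400x640 float32, mm along the optical axis (not along the pixel's ray), 0 where there is no reading.
- manip.calibration(name): a dict with "intrinsics" (3x3 intrinsics, pixels), "pose" (4x4, takes a point from camera to world coordinates). Camera axes: x right, y up, looking along -z (the intrinsics and any distortion apply to the point x, -y, -z); pixel columns grow to the right and rows downward; lengths in mm; the calibration is good to about 2 mm. A picture is of the moment at which its call begins: read the wrist's pose just before it. calibration takes no time and is no camera call; for the wrist camera it gives the pose at the moment of the call.
- manip.sign_off(): hands the job in; it is judged then, once.
Trained networks look in the newest picture that a camera, given by its name, has taken for a name from the list of things; names that differ only in an ending like _2 or _b are one class to them, and where a whole thing is asked for, a point or a joint stands for the part that bears it (a point fixed in the world has none). Each returns a list of dicts, best first, with "score" (0 to 1); they miss things now and then, are a little off and sometimes report something else, mostly with a low value. They report only what shows in the picture. A call takes as long as a camera call. They do not tell look-alikes from the thing itself.
- manip.cut_out(query, camera): "mask" (400x640 bool, what is visible of it) and "position" ([column, row] in pixels, amid what is visible of it).
The state is a dict: "clock": time; "joints": joint angles; "qd": joint speeds; "effort": joint torques, N m; "eef_pos": TCP position; "eef_rot": TCP orientation; "wrist_force": force on the tool from outside, world axes, zero at the start; "moment": the same for the moment, N m; "finger_gap": finger opening in mm; "finger_force": force on a finger pad.
Only numpy, scipy, OpenCV 4.12 (cv2) and the standard library are available. Lean on these libraries where they do the work, as an engineer would, in place of code of your own. Each camera call takes 0.05 s, during which the arm holds its last target. There are 200 camera calls.

## Working session

There is one attempt and no reset: what is moved stays moved. The work goes in short steps, Python scripts to look and compute and a shell command to move; the robot and the scene stay as the last step left them, time stands still between calls to the robot, and variables do not carry over. Pictures are saved under pics/ and viewed, at most 10 in all, crops included, and the job is handed in when it is done.

```bash
mkdir -p pics
cat > h.py <<'E'
import numpy as np, cv2
from cell import manip
def world(cam,uv,depth,cal):
    K=np.array(cal["intrinsics"]);P=np.array(cal["pose"])
    uv=np.atleast_2d(uv).astype(float); d=np.atleast_1d(depth).astype(float)
    x=(uv[:,0]-K[0,2])/K[0,0]*d; y=(uv[:,1]-K[1,2])/K[1,1]*d
    p=np.c_[x,-y,-d,np.ones(len(d))]
    return (P@p.T).T[:,:3]
def cloud(cam,mask,depth,cal):
    v,u=np.nonzero(mask&(depth>0))
    return world(cam,np.c_[u,v],depth[v,u],cal)
def save(name,img): cv2.imwrite("pics/"+name,cv2.cvtColor(img,cv2.COLOR_RGB2BGR))
E
python3 - <<'E'
from h import *
s=manip.read_state();print(s)
for c in ["top","scene"]:
    im,d=manip.camera(c);cal=manip.calibration(c);save(c+"0.png",im);np.savez(c+"0.npz",im=im,d=d,K=cal["intrinsics"],P=cal["pose"])
    print(c,np.round(cal["pose"],3).tolist(),np.round(cal["intrinsics"],1).tolist(),cal.keys())
    for q in ["station","pick_handle","ring_centre","mat","spare_nut","foot_0","bolt_0"]:
        for r in manip.cut_out(q,c)[:4]:
            p=cloud(c,r["mask"],d,cal)
            print(q,round(r["score"],2),np.round(r["position"]),r["mask"].sum(),np.round(np.median(p,0)) if len(p) else None, np.round(np.percentile(p,[2,98],axis=0)).tolist() if len(p) else None)
E
```

```text
{'clock': 0.0, 'joints': array([-1.38059357e+00,  3.00454130e-01,  1.52159429e+00,  7.67419252e-06,
        1.32067046e+00, -6.65899713e-02]), 'qd': array([2.11503907e-04, 3.95432414e-04, 1.76108848e-03, 1.81979947e-04,
       5.34844090e-05, 7.95273444e-04]), 'effort': array([-1.39397522e-03, -5.31803656e+01, -3.52737594e+01,  7.07567786e-02,
        2.43562093e-02, -1.02509939e-04]), 'eef_pos': array([ 139.68494439, -531.92844116,  404.08991887]), 'eef_rot': array([-3.14046942e+00, -8.23565718e-05,  2.56790773e-01]), 'wrist_force': array([-0.91020195,  0.96447289, -0.29057949]), 'moment': array([ 0.02680801, -0.02113701, -0.00499978]), 'finger_force': 0.0, 'finger_gap': 93.98593674277805}
top [[0.013, 0.999, -0.03, 504.59], [-1.0, 0.013, -0.015, -1.553], [-0.015, 0.03, 0.999, 902.238], [0.0, 0.0, 0.0, 1.0]] [[414.2, 0.0, 319.8], [0.0, 414.2, 200.1], [0.0, 0.0, 1.0]] dict_keys(['intrinsics', 'pose'])
station 0.7 [402. 176.] 4665 [ 579. -166.    4.] [[490.0, -218.0, -0.0], [699.0, -103.0, 40.0]]
pick_handle 0.86 [249. 202.] 554 [529. 161.  29.] [[480.0, 149.0, 2.0], [610.0, 177.0, 38
[... 1094 characters left out ...]
. 164.  26.] [[308.0, 124.0, 5.0], [390.0, 224.0, 34.0]]
pick_handle 0.71 [328. 173.] 2909 [ 586. -159.    3.] [[489.0, -220.0, -1.0], [699.0, -97.0, 38.0]]
pick_handle 0.62 [291. 279.] 788 [523. 167.  28.] [[480.0, 152.0, 4.0], [613.0, 173.0, 37.0]]
ring_centre 0.73 [301. 148.] 199 [ 664. -179.   34.] [[625.0, -212.0, 29.0], [695.0, -142.0, 37.0]]
mat 0.9 [274. 276.] 4404 [566. 166.   2.] [[464.0, 99.0, -1.0], [657.0, 207.0, 8.0]]
spare_nut 0.65 [292. 218.] 283 [589.  26.  17.] [[574.0, 5.0, 2.0], [608.0, 38.0, 22.0]]
foot_0 0.79 [348. 224.] 390 [477.   2.  30.] [[459.0, -25.0, 5.0], [496.0, 14.0, 33.0]]
bolt_0 0.64 [245. 204.] 112 [720.   6.  11.] [[704.0, -24.0, 3.0], [745.0, 23.0, 17.0]]
```

Run:
```python
import numpy as np,cv2
a=cv2.imread("pics/top0.png")
b=cv2.resize(a[90:310,190:480],None,fx=2.7,fy=2.7,interpolation=cv2.INTER_CUBIC);cv2.imwrite("pics/t1.png",b);print(b.shape)
```

```text
(594, 783, 3)
```

View pics/t1.png

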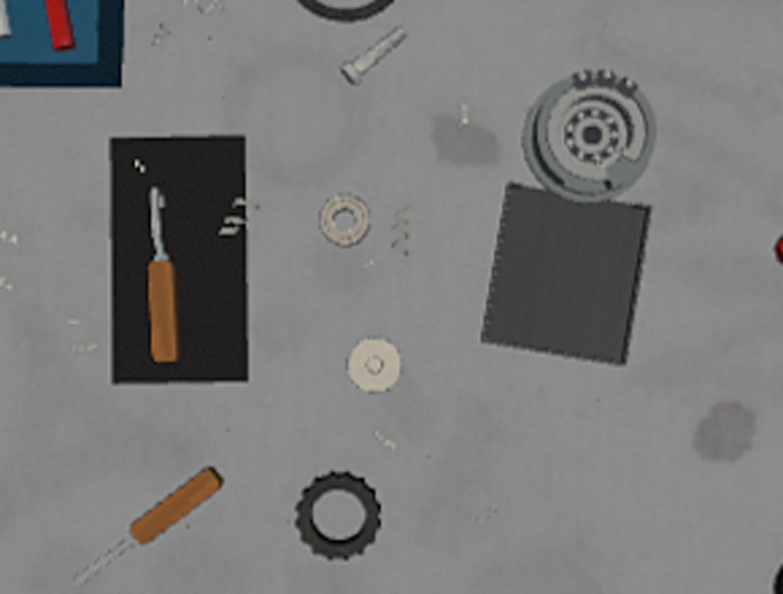

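The two orange-handled tools are at crop (163,310), full picture about (250,205), which lies on the mat and shows the hook, and at crop (178,505), about (256,277), which lies off the mat and closer. The mat one is about 553 mm from the base, the other about 393 mm, so the pick is the one on the mat. The station is at crop (570,230) with a yaw of about -10°. I'll fly over the station for a close look, then go on to the pick.

```bash
python3 -m creep '{"slide":[[4.8,4,0],[4.8,4,0],[4.8,4,0],[4.8,4,0],[4.8,4,0],[4.8,4,0],[4.8,4,0],[3,3,0]],"turn":[-0.054,-0.054,-0.054,-0.054,-0.054,-0.054,-0.054,-0.054],"claw":[1,1,1,1,1,1,1,1]}' 60
python3 - <<'E'
from h import *
s=manip.read_state();print(s["eef_pos"],s["eef_rot"],s["clock"])
cal=manip.calibration("wrist");im,d=manip.camera("wrist");save("w1.png",im);np.savez("w1.npz",im=im,d=d,K=cal["intrinsics"],P=cal["pose"])
print(np.round(cal["pose"],3).tolist(),np.round(cal["intrinsics"],1).tolist())
for q in ["station","ring_centre"]:
    for r in manip.cut_out(q,"wrist")[:2]:
        p=cloud("w",r["mask"],d,cal);print(q,r["score"],r["position"],np.round(np.percentile(p,[2,98],axis=0)).tolist())
E
```

```text
clock: 1.8
eef_pos: [507.3, -220.0, 404.6]
eef_rot: [-3.142, -0.0, -0.176]
wrist_force: [0.7, -0.3, -0.6]
finger_gap: 94.2
finger_force: 0.0
[ 507.30649393 -219.99429275  404.56247685] [-3.14154321e+00 -5.61327062e-05 -1.75609208e-01] 1.8
[[-0.174, 0.948, 0.265, 582.869], [-0.985, -0.168, -0.046, -233.04], [0.0, -0.269, 0.963, 384.592], [0.0, 0.0, 0.0, 1.0]] [[287.0, 0.0, 322.0], [0.0, 287.0, 196.8], [0.0, 0.0, 1.0]]
station 0.66 [265.4, 117.9] [[490.0, -222.0, 1.0], [700.0, -104.0, 41.0]]
ring_centre 0.83 [233.9, 45.1] [[626.0, -212.0, 33.0], [695.0, -142.0, 37.0]]
ring_centre 0.37 [267.7, 121.4] [[490.0, -221.0, 1.0], [700.0, -104.0, 41.0]]
```

View pics/w1.png

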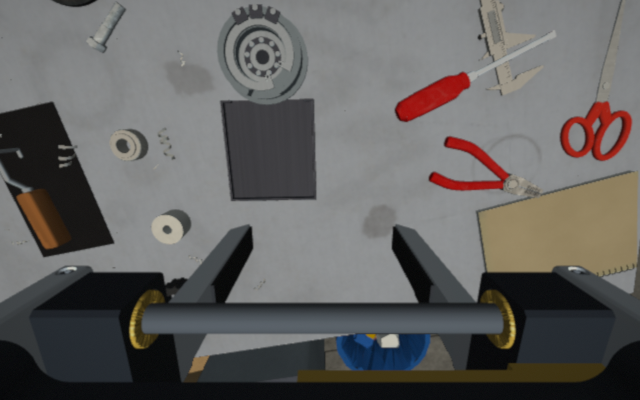

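The wrist view shows the cup centred at about (262,58), the tray spanning (222..316, 100..200), and the pick on its mat at left around (40,210). I'll fit the station pose with a height template on both depth pictures, and do the same for the pick.

```bash
cat > fit.py <<'E'
from h import *
from scipy.optimize import minimize
def st(xy):
    x,y=xy.T; h=np.zeros(len(x)); r=np.hypot(x-75,y)
    tr=(x>-101)&(x<29)&(abs(y)<58); h[tr]=3
    h[tr&((x<-98.5)|(abs(y)>55.5))]=12
    h[r<52]=8; w=(r<46)&(r>39); h[w]=38
    h[(r<=39)]=35; h[r<28]=19
    h[(x<50)&(r<46)&(r>28)&(abs(y)<14)]=np.nan
    return h
def pk(xy):
    x,y=xy.T; h=np.full(len(x),3.); h[(abs(x)<40)&(abs(y)<10)]=31
    h[(x>=40)&(x<97)&(abs(y)<3)]=38
    return h
def load(f):
    z=np.load(f); return cloud("",np.ones(z["d"].shape,bool),z["d"],dict(intrinsics=z["K"],pose=z["P"]))
def fit(model,p,x0,R=150,off=0):
    x0=np.array(x0,float)
    def cost(v):
        c,s=np.cos(v[2]/50),np.sin(v[2]/50); q=(p[:,:2]-v[:2])@np.array([[c,-s],[s,c]])
        m=np.abs(q[:,0]-off)<R; m&=np.abs(q[:,1])<75
        e=np.abs(p[m,2]-model(q[m])); e=np.where(np.isnan(e),4,np.minimum(e,12))
        return e.mean()
    best=min((minimize(cost,x0+d,method="Nelder-Mead",options=dict(initial_simplex=np.array([x0+d,x0+d+[5,0,0],x0+d+[0,5,0],x0+d+[0,0,4]]))) for d in ([0,0,0],[4,3,0],[-4,-3,0],[0,0,3],[0,0,-3])),key=lambda r:r.fun)
    v=best.x.copy();v[2]/=50;return np.round(v,3),round(best.fun,2)
E
python3 - <<'E'
from fit import *
for f in ["w1.npz","top0.npz","scene0.npz"]:
    p=load(f)
    print(f,fit(st,p,[612,-170,-0.175*50],R=140,off=10))
    m=p[:,2]<60
    print(" pick",fit(pk,p[(abs(p[:,1]-160)<40)],[523,163,.06*50],R=110,off=30))
E
```

```text
w1.npz (array([ 626.025, -110.939,   -1.073]), np.float64(2.5))
 pick (array([5.17915e+02, 1.60128e+02, 5.90000e-02]), np.float64(2.68))
top0.npz (array([ 5.88028e+02, -1.64854e+02, -1.57000e-01]), np.float64(1.71))
 pick (array([5.19271e+02, 1.61627e+02, 8.10000e-02]), np.float64(1.97))
scene0.npz (array([ 5.88710e+02, -1.66859e+02, -1.54000e-01]), np.float64(2.83))
 pick (array([5.21080e+02, 1.59204e+02, 9.40000e-02]), np.float64(2.8))
```

```bash
python3 -m creep '{"slide":[[0,6,-1],[0,6,-1],[0,6,-1],[0,6,-1],[-1,6,-1],[-1,6,-1],[-1,2,-1],[0,0,-1]],"turn":[0.04,0.04,0.04,0.04,0.04,0.04,0.02,0],"claw":[1,1,1,1,1,1,1,1]}'
python3 - <<'E'
from fit import *
p=load("w1.npz");print("st w1",fit(st,p,[588,-166,-.155*50],R=140,off=10))
cal=manip.calibration("wrist");im,d=manip.camera("wrist");save("w2.png",im);np.savez("w2.npz",im=im,d=d,K=cal["intrinsics"],P=cal["pose"])
p=load("w2.npz");print(fit(pk,p[(abs(p[:,1]-160)<40)&(p[:,2]<60)],[519,160,.07*50],R=110,off=30))
for r in manip.cut_out("pick_handle","wrist")[:2]:
    q=cloud("",r["mask"],d,cal); print(r["score"],r["position"],len(q))
    t=q[(q[:,2]>26)&(q[:,2]<33)&(q[:,0]<562)]
    (c,sz,a)=cv2.minAreaRect(t[:,:2].astype(np.float32)); print("top face",c,sz,a,np.median(t[:,2]))
cv2.imwrite("pics/w2c.png",cv2.resize(cv2.imread("pics/w2.png")[0:230,160:460],None,fx=2.5,fy=2.5))
E
```

```text
clock: 2.95
eef_pos: [475.3, 158.1, 324.4]
eef_rot: [3.142, -0.0, 0.087]
wrist_force: [0.8, -0.0, -0.3]
finger_gap: 94.4
finger_force: 0.0
st w1 (array([ 627.68 , -110.071,   -1.097]), np.float64(2.5))
(array([5.18357e+02, 1.60320e+02, 7.20000e-02]), np.float64(0.94))
0.91 [327.6, 139.9] 2179
top face (517.85888671875, 160.2126922607422) (78.87217712402344, 19.93683433532715) 4.191549301147461 30.388137354120886
0.88 [324.5, 285.0] 1484
top face (367.523193359375, 145.37274169921875) (18.29252815246582, 70.51477813720703) 37.177703857421875 27.667632242891045
```

View pics/w2c.png

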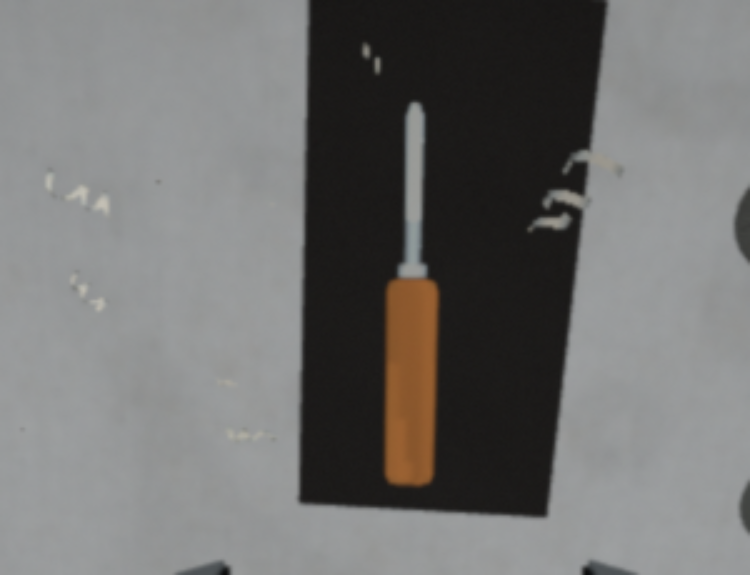

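The crop shows the hooked pick alone on the black mat: handle centre at (411,382), hook end at (415,105). It is the right one (the far one, with a hook). Handle at (518,160.2), yaw 0.073. Grasping it now.

```bash
python3 -m creep '{"slide":[[2.5,0.2,-2],[2.4,0.1,-4],[0,0,-4],[0,0,-1.9],[0,0,0],[0,0,0],[0,0,0],[0,0,0]],"turn":[-0.014,0,0,0,0,0,0,0],"claw":[1,1,1,1,0.5,0.1,0.1,0.1]}' 50
python3 -m creep '{"slide":[[0,0,0],[0,0,0],[0,0,1],[0,0,3]],"turn":[0,0,0,0],"claw":[0.1,0.1,0.1,0.1]}' 50
```

```text
clock: 4.05
eef_pos: [524.8, 161.1, 206.4]
eef_rot: [-3.141, -0.001, 0.071]
wrist_force: [0.6, 0.5, -1.0]
finger_gap: 57.1
finger_force: 0.0
clock: 4.55
eef_pos: [524.4, 161.0, 245.6]
eef_rot: [3.141, 0.002, 0.071]
wrist_force: [-0.7, -0.3, 0.9]
finger_gap: 17.8
finger_force: 0.0
```

The fingers close at only about 80 mm/s, so I lifted before they had gripped. I'll open, check that the pick hasn't moved, and retry.

```bash
python3 -m creep '{"slide":[[-2.5,0,4],[-2.4,-0.2,4],[0,0,0],[0,0,0]],"turn":[0,0,0,0],"claw":[0.6,0.6,0.6,0.6]}' 50
python3 - <<'E'
from fit import *
cal=manip.calibration("wrist");im,d=manip.camera("wrist")
for r in manip.cut_out("pick_handle","wrist")[:2]:
    q=cloud("",r["mask"],d,cal)
    t=q[(q[:,2]>26)&(q[:,2]<33)&(q[:,0]<562)]
    (c,sz,a)=cv2.minAreaRect(t[:,:2].astype(np.float32)); print("top face",c,sz,a,np.median(t[:,2]))
z=np.load("w1.npz");p=load("w1.npz")
for f in ["w1.npz","top0.npz","scene0.npz"]:
    p=load(f);p=p[(p[:,0]>460)&(p[:,0]<730)&(p[:,1]<-70)&(p[:,1]>-260)]
    # cup wall circle
    w=p[(p[:,2]>36.8)&(p[:,2]<39.5)&(np.hypot(p[:,0]-662,p[:,1]+177)<50)]
    from scipy.optimize import least_squares
    g=w[np.hypot(w[:,0]-662,w[:,1]+177)>38]
    s=least_squares(lambda v:np.hypot(g[:,0]-v[0],g[:,1]-v[1])-42.5,[662,-177],loss="soft_l1")
    t=p[(p[:,2]<5)&(p[:,2]>1.9)&(p[:,0]<620)]
    rr=cv2.minAreaRect(t[:,:2].astype(np.float32))
    print(f,"cup",s.x,len(g),"tray floor",rr)
    def cost(v):
        c,sn=np.cos(v[2]),np.sin(v[2]); q=(p[:,:2]-v[:2])@np.array([[c,-sn],[sn,c]])
        h=np.nan_to_num(st(q),nan=25); return np.minimum(abs(p[:,2]-h),12).mean()
    b=min(((cost((x,y,a)),x,y,a) for x in np.arange(580,596,1) for y in np.arange(-172,-158,1) for a in np.arange(-.2,-.12,.01)))
    print("  grid",b)
E
```

```text
clock: 5.05
eef_pos: [475.7, 159.0, 325.6]
eef_rot: [-3.142, -0.0, 0.071]
wrist_force: [-0.4, -0.4, -0.5]
finger_gap: 53.9
finger_force: 0.0
top face (367.092041015625, 146.62110900878906) (18.8247127532959, 72.31610870361328) 37.52610397338867 27.738388767188184
top face (518.2985229492188, 160.3892364501953) (78.85684967041016, 19.898496627807617) 3.8143792152404785 30.355614399513968
w1.npz cup [ 661.30122381 -176.99859967] 1117 tray floor ((540.583984375, -165.85757446289062), (158.86734008789062, 186.2101287841797), 0.09537398815155029)
  grid (np.float64(7.398512995765845), np.int64(588), np.int64(-165), np.float64(-0.14999999999999997))
top0.npz cup [ 661.77165925 -176.08317096] 212 tray floor ((540.0672607421875, -164.54315185546875), (159.8042449951172, 188.7393341064453), 0.00360707170329988)
  grid (np.float64(1.7171981942801642), np.int64(588), np.int64(-165), np.float64(-0.15999999999999998))
scene0.npz cup [ 660.34625816 -174.72464543] 66 tray floor ((549.3612060546875, -146.57086181640625), (146.16738891601562, 162.25958251953125), 5.418391704559326)
  grid (np.float64(2.671281080896956), np.int64(589), np.int64(-168), np.float64(-0.14999999999999997))
```

The pick is unmoved. Cup axis is at about (661.4,-176.7), yaw about -0.155. Grasping again, and this time waiting for the grip.

```bash
python3 -m creep '{"slide":[[2.5,0.1,-2],[2.4,0,-4],[0,0,-4],[0,0,-2.0],[0,0,0],[0,0,0],[0,0,0],[0,0,0]],"turn":[0,0,0,0,0,0,0,0],"claw":[0.6,0.4,0.3,0.1,0.1,0.1,0.1,0.1]}' 50
python3 -m creep '{"slide":[[0,0,0],[0,0,0]],"turn":[0,0],"claw":[0.1,0.1]}' 50
```

```text
clock: 6.15
eef_pos: [524.7, 160.0, 205.5]
eef_rot: [3.142, 0.0, 0.071]
wrist_force: [0.5, -0.5, -0.4]
finger_gap: 19.6
finger_force: 50.0
clock: 6.4
eef_pos: [524.7, 160.0, 205.7]
eef_rot: [-3.142, -0.0, 0.071]
wrist_force: [-0.3, -0.1, -1.0]
finger_gap: 19.4
finger_force: 50.0
```

Gripped at 50 N, so the heel is at TCP + 88.4 mm along the tool's x and z = TCPz − 200.6. Lifting and carrying it to a hover over the bore.

```bash
python3 -m creep '{"slide":[[0,0,2],[0,0,5],[0.6,-5,0.5],[0.6,-5.3,0],[0.6,-5.3,0],[0.6,-5.3,0],[0.6,-5.3,0],[0.7,-5.6,0]],"turn":[0,0,-0.038,-0.038,-0.038,-0.038,-0.038,-0.038],"claw":[0.1,0.1,0.1,0.1,0.1,0.1,0.1,0.1]}' 50
python3 - <<'E'
from fit import *
cal=manip.calibration("wrist");im,d=manip.camera("wrist");save("w3.png",im);np.savez("w3.npz",im=im,d=d,K=cal["intrinsics"],P=cal["pose"])
s=manip.read_state();print(s["eef_pos"],s["eef_rot"],s["finger_gap"])
for q in ["ring_centre","station","pick_hook","pick_handle"]:
    for r in manip.cut_out(q,"wrist")[:1]:
        p=cloud("",r["mask"],d,cal);print(q,r["score"],r["position"],np.round(np.percentile(p,[2,50,98],axis=0)).tolist())
cv2.imwrite("pics/w3c.png",cv2.resize(cv2.imread("pics/w3.png")[0:250,150:490],None,fx=2.3,fy=2.3,interpolation=cv2.INTER_CUBIC))
E
```

```text
clock: 7.4
eef_pos: [561.6, -159.6, 280.8]
eef_rot: [-3.142, -0.0, -0.158]
wrist_force: [0.9, 0.5, -0.5]
finger_gap: 19.6
finger_force: 50.0
[ 561.7407976  -165.21790877  280.89660753] [ 3.14012212e+00 -1.44747798e-03 -1.63782343e-01] 19.838476119380385
ring_centre 0.83 [289.8, 59.1] [[627.0, -212.0, 33.0], [669.0, -176.0, 36.0], [695.0, -141.0, 37.0]]
station 0.75 [328.4, 144.3] [[505.0, -220.0, 2.0], [615.0, -178.0, 11.0], [702.0, -103.0, 42.0]]
pick_hook 0.96 [324.2, 227.7] [[531.0, -174.0, 99.0], [577.0, -163.0, 108.0], [646.0, -149.0, 116.0]]
pick_handle 0.61 [324.8, 229.1] [[531.0, -173.0, 99.0], [577.0, -163.0, 108.0], [645.0, -149.0, 116.0]]
```

View pics/w3c.png

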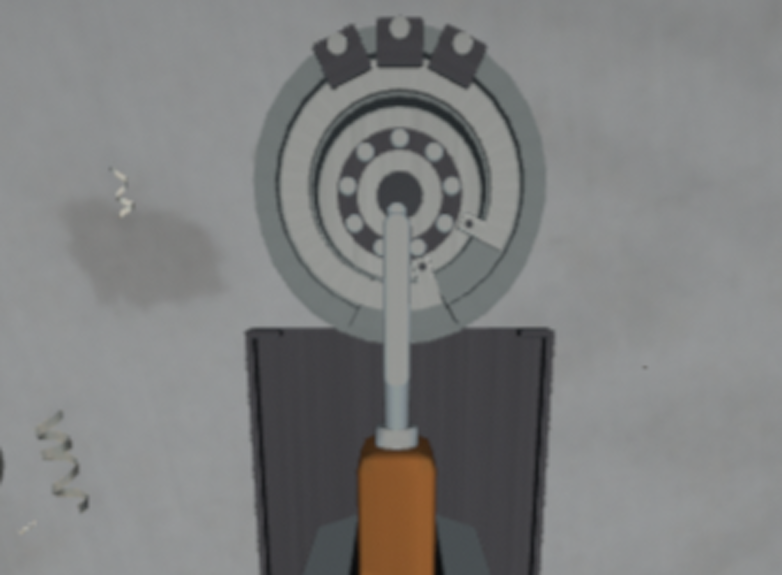

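The shaft tip is at crop (397,208), just left of the bore's centre (400,190). The lug of the near end is at (423,265), and slot and claws are aligned with the tool. The arm was still swinging at that reading, so I'll check it once settled.

```bash
python3 -m creep '{"slide":[[0,0,0],[0,0,0]],"turn":[0,0],"claw":[0.1,0.1]}' 50
python3 - <<'E'
from fit import *
from scipy.optimize import least_squares
s=manip.read_state();print(s["eef_pos"],s["eef_rot"])
cal=manip.calibration("wrist");im,d=manip.camera("wrist");save("w4.png",im);np.savez("w4.npz",im=im,d=d,K=cal["intrinsics"],P=cal["pose"])
s=manip.read_state();print(s["eef_pos"],s["eef_rot"])
p=cloud("",np.ones(d.shape,bool),d,cal)
r0=np.hypot(p[:,0]-661.4,p[:,1]+176.7)
g=p[(p[:,2]>36.9)&(p[:,2]<39.5)&(r0<49)&(r0>37.5)]
f=least_squares(lambda v:np.hypot(g[:,0]-v[0],g[:,1]-v[1])-42.5,[662,-177],loss="soft_l1");print("cup",f.x,len(g))
cl=p[(p[:,2]>40)&(p[:,2]<43)&(r0<49)&(p[:,0]>685)];print("claws mean",cl.mean(0),len(cl))
sh=p[(p[:,2]>95)&(p[:,2]<120)&(p[:,0]>612)];
print("shaft",np.polyfit(sh[:,0],sh[:,1],1),sh[:,0].max(),np.polyval(np.polyfit(sh[:,0],sh[:,1],1),645),sh[:,2].max())
E
```

```text
clock: 7.9
eef_pos: [561.8, -157.0, 280.8]
eef_rot: [-3.142, -0.0, -0.156]
wrist_force: [-0.0, -0.1, -1.0]
finger_gap: 19.9
finger_force: 50.0
[ 561.77015483 -156.98075721  280.78717625] [-3.14158433e+00 -1.37522472e-04 -1.55693012e-01]
[ 561.78178522 -157.1404079   280.79557499] [-3.14159242e+00 -1.98933390e-04 -1.55933553e-01]
cup [ 661.54334548 -176.69360233] 2567
claws mean [ 698.50798758 -182.48064822   41.11701593] 1074
shaft [ -0.15383849 -70.72623529] 651.0507565861603 -169.9520645198393 116.67610595266464
```

Settled: cup axis at (661.5,-176.7), yaw -0.155. Heel is at station x=61.8, y=+3.9. I'll shift y by -1.9 mm, go down to z=25, then slide under the ring.

```bash
python3 -m creep '{"slide":[[-0.03,-0.18,-1.5],[0,0,-1.5],[0,0,-1.2],[0,0,-1],[0,0,-0.3],[0,0,0]],"turn":[0,0,0,0,0,0],"claw":[0.1,0.1,0.1,0.1,0.1,0.1]}' 50
python3 -m creep '{"slide":[[-0.4,0.06,0],[-0.4,0.07,0],[-0.46,0.07,0],[0,0,0]],"turn":[0,0,0,0],"claw":[0.1,0.1,0.1,0.1]}' 50
```

```text
clock: 8.7
eef_pos: [561.4, -159.8, 225.7]
eef_rot: [3.142, -0.0, -0.157]
wrist_force: [-0.8, 0.3, -1.3]
finger_gap: 19.8
finger_force: 50.0
clock: 9.2
eef_pos: [548.5, -157.7, 225.8]
eef_rot: [-3.142, -0.0, -0.157]
wrist_force: [-0.8, 0.7, -1.2]
finger_gap: 19.7
finger_force: 50.0
```

No contact; heel at station (48.8, 1.3). Prying up.

```bash
python3 -m creep '{"slide":[[0,0,0.4],[0,0,0.4],[0,0,0.4],[0.05,0,0.4],[0.05,0,0.4],[0.05,0,0.4],[0.05,0,0.3],[0,0,0]],"turn":[0,0,0,0,0,0,0,0],"claw":[0.1,0.1,0.1,0.1,0.1,0.1,0.1,0.1]}' 50
python3 - <<'E'
from fit import *
cal=manip.calibration("wrist");im,d=manip.camera("wrist");np.savez("w5.npz",im=im,d=d,K=cal["intrinsics"],P=cal["pose"]);save("w5.png",im)
cv2.imwrite("pics/w5c.png",cv2.resize(cv2.imread("pics/w5.png")[0:200,190:450],None,fx=3,fy=3,interpolation=cv2.INTER_CUBIC))
for r in manip.cut_out("ring_centre","wrist")[:1]:
    p=cloud("",r["mask"],d,cal);A=np.c_[p[:,:2]-[661.5,-176.7],np.ones(len(p))]
    from scipy.optimize import least_squares
    f=least_squares(lambda v:A@v-p[:,2],[0,0,34],loss="soft_l1");print(r["score"],"plane",f.x,np.percentile(p,[2,98],axis=0))
E
```

```text
clock: 10.2
eef_pos: [551.0, -157.8, 252.9]
eef_rot: [3.141, -0.001, -0.157]
wrist_force: [4.9, -1.7, -4.2]
finger_gap: 19.6
finger_force: 50.0
0.58 plane [-0.3990301   0.06362393 49.79734968] [[ 630.07647238 -212.41329125   34.81774223]
 [ 692.81848276 -141.20558074   62.30337858]]
```

View pics/w5c.png

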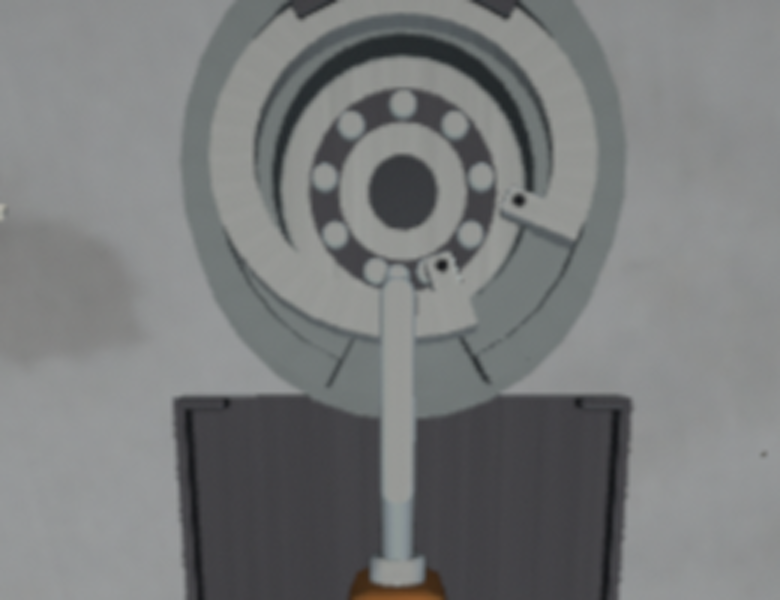

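The picture shows the ring tilted about 22°, its near side riding on the toe at (398,320), the lugs at (440,262) and (518,200), and the far edge still under the claws. The 5 N along +x suggests a slight jam against the claws, so I'll lower 2 mm and pull along -x.

```bash
python3 -m creep '{"slide":[[0,0,-0.2],[-0.3,0.05,0],[-0.3,0.05,0],[-0.4,0.06,0],[-0.4,0.06,0],[0,0,0]],"turn":[0,0,0,0,0,0],"claw":[0.1,0.1,0.1,0.1,0.1,0.1]}' 50
python3 - <<'E'
from fit import *
cal=manip.calibration("wrist");im,d=manip.camera("wrist")
for r in manip.cut_out("ring_centre","wrist")[:1]:
    p=cloud("",r["mask"],d,cal);A=np.c_[p[:,:2]-[661.5,-176.7],np.ones(len(p))]
    from scipy.optimize import least_squares
    f=least_squares(lambda v:A@v-p[:,2],[0,0,34],loss="soft_l1");print(r["score"],"plane",f.x,np.percentile(p,[2,98],axis=0))
E
```

```text
clock: 11.05
eef_pos: [536.5, -155.5, 250.7]
eef_rot: [-3.142, 0.0, -0.157]
wrist_force: [0.8, 0.3, -1.1]
finger_gap: 19.8
finger_force: 50.0
0.62 plane [-0.44971265  0.06877806 39.26472519] [[ 614.2796872  -209.71300306   30.83366017]
 [ 678.92998031 -138.91343079   60.6007971 ]]
```

The ring is free of the claws, still on the hook, with no force. I'll continue pulling.

```bash
python3 -m creep '{"slide":[[-0.5,0.08,0],[-0.5,0.08,0],[-0.5,0.08,0],[-0.5,0.08,0],[-0.5,0.08,0],[-0.5,0.08,0],[0,0,0]],"turn":[0,0,0,0,0,0,0],"claw":[0.1,0.1,0.1,0.1,0.1,0.1,0.1]}' 50
python3 - <<'E'
from fit import *
cal=manip.calibration("wrist");im,d=manip.camera("wrist");save("w6.png",im)
cv2.imwrite("pics/w6c.png",cv2.resize(cv2.imread("pics/w6.png")[0:260,170:470],None,fx=2.3,fy=2.3,interpolation=cv2.INTER_CUBIC))
for r in manip.cut_out("ring_centre","wrist")[:1]:
    p=cloud("",r["mask"],d,cal);A=np.c_[p[:,:2]-[661.5,-176.7],np.ones(len(p))]
    from scipy.optimize import least_squares
    f=least_squares(lambda v:A@v-p[:,2],[0,0,34],loss="soft_l1");print(r["score"],"plane",f.x,np.percentile(p,[2,98],axis=0))
E
```

```text
clock: 12.02
eef_pos: [506.5, -150.7, 250.7]
eef_rot: [-3.142, 0.0, -0.157]
wrist_force: [0.2, -0.4, -1.5]
finger_gap: 19.5
finger_force: 50.0
0.97 plane [-0.34892859  0.05125811 32.87229875] [[ 584.12487791 -205.63346115   36.89534538]
 [ 647.58964377 -134.9432565    60.19300306]]
```

View pics/w6c.png

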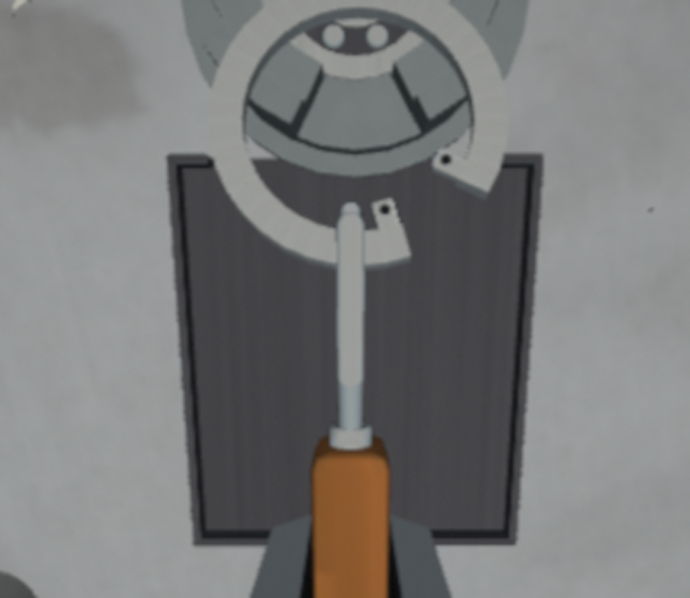

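The ring's near side is hanging on the hook at (350,235), with its far side on the cup's wall. I'll keep pulling and lower slightly so the drop off the wall is mild.

```bash
python3 -m creep '{"slide":[[-0.5,0.08,-0.3],[-0.5,0.08,-0.3],[-0.5,0.08,-0.3],[-0.5,0.08,0],[-0.5,0.08,0],[-0.5,0.08,0],[-0.5,0.08,0],[-0.5,0.08,0]],"turn":[0,0,0,0,0,0,0,0],"claw":[0.1,0.1,0.1,0.1,0.1,0.1,0.1,0.1]}' 50
python3 -m creep '{"slide":[[-0.5,0.08,0],[-0.5,0.08,0],[0,0,0]],"turn":[0,0,0],"claw":[0.1,0.1,0.1]}' 50
python3 - <<'E'
from fit import *
cal=manip.calibration("wrist");im,d=manip.camera("wrist");save("w7.png",im)
cv2.imwrite("pics/w7c.png",cv2.resize(cv2.imread("pics/w7.png")[0:260,170:470],None,fx=2.3,fy=2.3,interpolation=cv2.INTER_CUBIC))
for r in manip.cut_out("ring_centre","wrist")[:1]:
    p=cloud("",r["mask"],d,cal);A=np.c_[p[:,:2]-[661.5,-176.7],np.ones(len(p))]
    from scipy.optimize import least_squares
    f=least_squares(lambda v:A@v-p[:,2],[0,0,34],loss="soft_l1");print(r["score"],"plane",f.x,np.percentile(p,[2,98],axis=0))
E
```

```text
clock: 13.12
eef_pos: [466.4, -144.3, 241.7]
eef_rot: [3.142, -0.0, -0.157]
wrist_force: [-0.7, -0.7, -1.1]
finger_gap: 19.8
finger_force: 50.0
clock: 13.5
eef_pos: [456.5, -142.8, 241.7]
eef_rot: [3.142, 0.0, -0.157]
wrist_force: [-0.2, -0.8, -0.1]
finger_gap: 19.8
finger_force: 50.0
0.75 plane [-3.00077465e-03  4.25981744e-04  2.75451776e+00] [[ 487.4993556  -218.25767142    1.49018886]
 [ 607.47725415 -100.31732093   12.20106974]]
```

View pics/w7c.png

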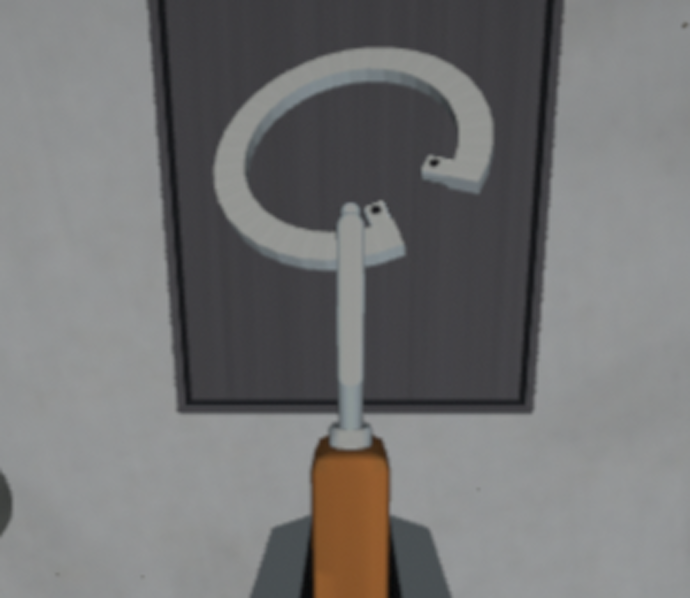

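The ring has dropped into the tray and still hangs on the hook at (350,235), tilted, with its far edge on the floor at (375,60). I'll pull 26 mm more so the handle is beyond the tray's front rim, then lower.

```bash
python3 -m creep '{"slide":[[-0.5,0.08,0],[-0.5,0.08,0],[-0.5,0.08,-0.3],[-0.5,0.08,-0.3],[-0.56,0.09,-0.3],[0,0,-0.5],[0,0,-0.5],[0,0,0]],"turn":[0,0,0,0,0,0,0,0],"claw":[0.1,0.1,0.1,0.1,0.1,0.1,0.1,0.1]}' 50
python3 -m creep '{"slide":[[0,0,-0.5],[0,0,-0.5],[0,0,-0.3],[0,0,-0.2],[0,0,0]],"turn":[0,0,0,0,0],"claw":[0.1,0.1,0.1,0.1,0.1]}' 50
python3 - <<'E'
from fit import *
cal=manip.calibration("wrist");im,d=manip.camera("wrist");save("w8.png",im)
cv2.imwrite("pics/w8c.png",cv2.resize(cv2.imread("pics/w8.png")[0:260,170:470],None,fx=2.3,fy=2.3,interpolation=cv2.INTER_CUBIC))
for r in manip.cut_out("ring_centre","wrist")[:1]:
    p=cloud("",r["mask"],d,cal);A=np.c_[p[:,:2]-[661.5,-176.7],np.ones(len(p))]
    from scipy.optimize import least_squares
    f=least_squares(lambda v:A@v-p[:,2],[0,0,34],loss="soft_l1");print(r["score"],"plane",f.x,np.percentile(p,[2,98],axis=0))
E
```

```text
clock: 14.6
eef_pos: [431.2, -138.7, 222.2]
eef_rot: [-3.141, 0.001, -0.157]
wrist_force: [-0.5, 0.9, -1.6]
finger_gap: 19.9
finger_force: 50.0
clock: 15.22
eef_pos: [431.2, -138.7, 207.5]
eef_rot: [-3.142, 0.0, -0.157]
wrist_force: [0.1, -0.1, -0.7]
finger_gap: 20.0
finger_force: 50.0
0.94 plane [-2.65592959e-03 -2.65555223e-04  6.49270921e+00] [[ 499.44366706 -190.70869373    3.97834493]
 [ 567.60525477 -119.98559452    8.31460266]]
```

View pics/w8c.png

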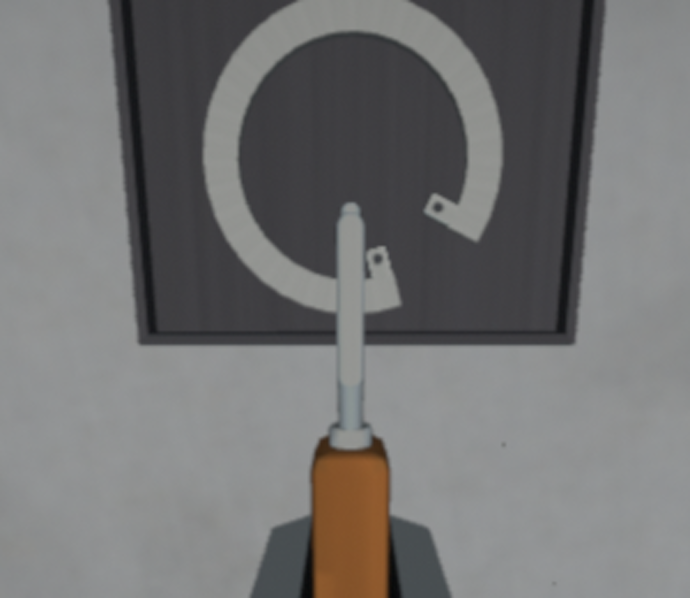

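The ring lies flat in the tray (plane slope below 0.3%, top z≈6.5) and the hook is free inside it. I'll nudge the hook inward 4 mm, lift it out and go back to the mat.

```bash
python3 -m creep '{"slide":[[0.4,-0.06,0],[0,0,0.5],[0,0,1.5],[0,0,2.5],[0,0,2.3],[0.8,3,0],[1.5,5,0],[1.5,5,0]],"turn":[0,0,0,0,0,0.028,0.04,0.04],"claw":[0.1,0.1,0.1,0.1,0.1,0.1,0.1,0.1]}' 50
python3 -m creep '{"slide":[[1.5,5,0],[1.5,5,0],[1.3,4,0],[0.85,2.93,0],[0,0,-2],[0,0,-2],[0,0,0],[0,0,0]],"turn":[0.04,0.04,0.04,0,0,0,0,0],"claw":[0.1,0.1,0.1,0.1,0.1,0.1,0.1,0.1]}' 50
```

```text
clock: 16.32
eef_pos: [473.4, -7.9, 277.0]
eef_rot: [3.142, -0.002, -0.049]
wrist_force: [0.8, -0.4, -0.9]
finger_gap: 19.7
finger_force: 50.0
clock: 17.32
eef_pos: [524.9, 160.0, 237.0]
eef_rot: [-3.141, -0.001, 0.071]
wrist_force: [-1.4, -0.2, -1.0]
finger_gap: 19.7
finger_force: 50.0
```

```bash
python3 -m creep '{"slide":[[0,0,-1.2],[0,0,-1],[0,0,-0.6],[0,0,-0.25],[0,0,-0.08],[0,0,0]],"turn":[0,0,0,0,0,0],"claw":[0.1,0.1,0.1,0.1,0.1,0.1]}' 50
```

```text
clock: 18.08
eef_pos: [524.7, 160.1, 204.5]
eef_rot: [-3.142, -0.0, 0.071]
wrist_force: [-0.3, 1.0, -1.1]
finger_gap: 19.5
finger_force: 50.0
```

```bash
python3 -m creep '{"slide":[[0,0,0],[0,0,0],[0,0,0],[0,0,0],[0,0,0.5],[0,0,3],[-2,0,5],[-2,0,4]],"turn":[0,0,0,0,0,0,0,0],"claw":[0.35,0.5,0.5,0.5,0.5,0.5,0.5,0.5]}' 50
python3 -m creep '{"slide":[[-2,-3,2],[0,-3,2],[0,0,0],[0,0,0]],"turn":[0,0,0,0],"claw":[0.5,0.5,0.5,0.5]}' 50
python3 - <<'E'
from fit import *
from scipy.optimize import least_squares
cal=manip.calibration("wrist");im,d=manip.camera("wrist");save("w9.png",im)
for r in manip.cut_out("pick_handle","wrist")[:2]:
    q=cloud("",r["mask"],d,cal);t=q[(q[:,2]>25)&(q[:,2]<33)&(q[:,0]<562)]
    (c,sz,a)=cv2.minAreaRect(t[:,:2].astype(np.float32)); print("pick",r["score"],c,sz,a,np.median(t[:,2]))
im,d=manip.camera("top");cal=manip.calibration("top");save("top9.png",im)
for q in ["ring_centre","spare_nut","foot_0","bolt_0"]:
    for r in manip.cut_out(q,"top")[:1]:
        p=cloud("",r["mask"],d,cal);print(q,r["score"],r["position"],np.round(np.median(p,0)),np.percentile(p,[2,98],axis=0).round())
a=cv2.imread("pics/top9.png");cv2.imwrite("pics/top9c.png",cv2.resize(a[90:310,190:480],None,fx=2.7,fy=2.7,interpolation=cv2.INTER_CUBIC))
E
```

```text
clock: 19.08
eef_pos: [484.1, 160.0, 331.4]
eef_rot: [-3.141, -0.001, 0.071]
wrist_force: [0.1, 0.3, -0.3]
finger_gap: 47.0
finger_force: 0.0
clock: 19.58
eef_pos: [464.6, 100.3, 369.0]
eef_rot: [-3.142, 0.0, 0.071]
wrist_force: [-0.9, -0.6, -0.0]
finger_gap: 47.4
finger_force: 0.0
pick 0.97 (520.5233154296875, 159.69207763671875) (80.06578063964844, 20.170740127563477) 3.957839250564575 30.359177435494416
pick 0.6 (379.0723571777344, 130.0626678466797) (18.645160675048828, 32.707054138183594) 36.55840301513672 27.49959644247872
ring_centre 0.64 [385.6, 196.1] [ 536. -148.    6.] [[ 499. -189.    1.]
 [ 570. -118.    9.]]
spare_nut 0.47 [313.2, 170.7] [592.  19.  19.] [[574.   1.  -1.]
 [610.  36.  24.]]
foot_0 0.67 [328.2, 222.5] [478.  -6.  31.] [[460. -24.  14.]
 [497.  12.  34.]]
bolt_0 0.46 [328.1, 109.0] [724.   1.  12.] [[705. -25.  -1.]
 [744.  21.  19.]]
```

View pics/top9c.png

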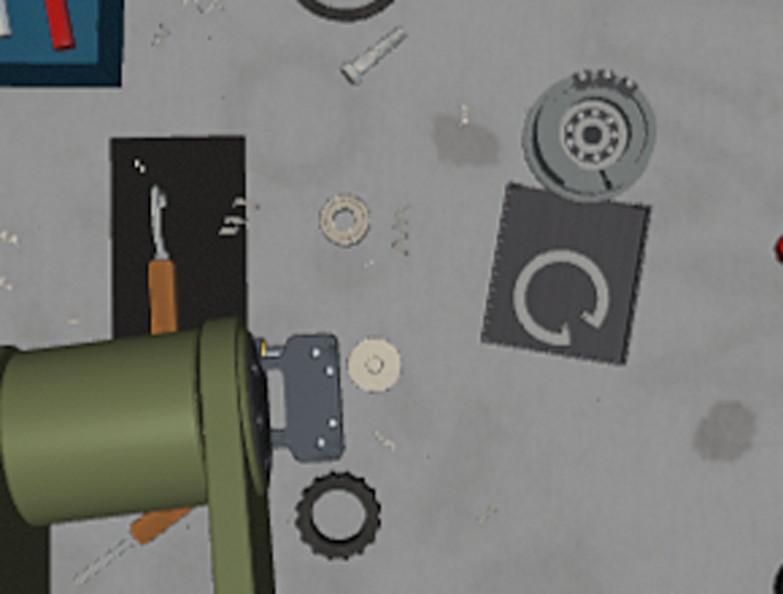

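The picture shows the ring flat in the tray at (560,298), the pick back on its mat at (162,280), and the nut (344,220), foot (374,365) and bolt (374,53) where they were. Handing in.

```bash
python3 -c "
from cell import manip
print(manip.sign_off())"
```

```text
the job is handed in; nothing more can be done
None
```

The job is handed in at about 20 s of robot time: the ring was pried out with the pick and lies flat in the tray, the pick is back on its mat on its flat underside, and the nut, foot and bolt have not moved. The first grasp of the pick closed too late and missed, but it moved nothing and the second held.

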